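Check the watering pressure at the valve block's test port

TASK

Throw the valve block's lever into its middle notch, the one marked with brass studs, then take the pressure gauge out of its wooden stand and hold its tip centred on the test port's sprung pin, the gauge in line with the leaning port, pressing gently so that the pin is about half-way in. Finish while still holding the gauge there, pin half in and lever in its notch; never press the pin before the lever is in the notch, never press hard, and leave the other things on the ledge where they are.

Things in the scene. Friction and masses are not known exactly. Their poses are not given: they have to be found in the camera images.
- valve_block: Irrigation valve block fixed to the ledge: grey plastic box 150 (x) x 240 (y) x 50 mm high with a lever on its left (+y) and a leaning brass test port on its right (-y). Origin: centre of its underside; x away from its front, y to its left, z up. It stands turned by up to 0.35 rad.
- lever (a joint): Lever angle about its pivot, rad. 0 = leaning 0.6 rad from upright to the block's front (-x); 0.6 = upright, in the middle notch (a brass stud, 12 mm across, outside each quadrant plate marks it); 1.2 = leaning 0.6 rad to the back. Stops at 0 and 1.2. Friction holds it wherever it is left (nothing clicks); about 2 N at the knob moves it. Starts between 0 and 0.35.
- lever_knob (a point): Centre of the lever's black ball knob, 24 mm in diameter, 100 mm from the pivot on a 10 mm steel rod. The quadrant plates beside the rod reach no further than 55 mm from the pivot, so the ball can be pinched across the block's y from above.
- lever_pivot (a point): Pivot of the lever, fixed in the block at (0, 65, 60) mm, axes as the block's; a positive angle tips the lever towards the block's +x.
- pin (a joint): How far the test port's sprung pin is pushed in, m: 0 out, 0.009 at its stop. Pushing takes 1 N at first, plus 0.5 N per mm (about 3.3 N half-way).
- pin_top (a point): Middle of the flat steel head (18 mm across) of the test port's pin; moves with it. Its z axis points out along the pin, leaning 0.35 rad (20 degrees) from upright towards the block's front (-x). With the pin out it lies at (-16, -65, 98) mm in the block's frame, 16 mm out of the brass boss (30 mm across).
- gauge: Pressure gauge, 0.13 to 0.21 kg, 132 mm tall, loose, standing upright in the stand's hole. Origin: middle of the flat end of its brass tip (10 mm across); z up the gauge. Above the tip a stem 14 mm thick to 62 mm, a collar 26 mm across from 62 to 76 mm that rests on the stand, then a round steel dial head.
- gauge_dial (a point): Centre of the dial head, 108 mm up the gauge: a disc 48 mm in diameter and 24 mm thick, its flat faces looking along the gauge's +x and -x (a good place to grip, from above). Its axes are the gauge's.
- gauge_tip (a point): Middle of the flat end of the gauge's tip, at the gauge's origin, axes as the gauge's.
- stand: Fixed wooden stand, 60 x 60 x 66 mm, with an upright 18 mm hole right through its middle, in which the gauge stands with its tip 4 mm above the ledge. Origin: centre of the underside. The gauge must be lifted at least 65 mm to clear it.
- mister: Bystander: copper-coloured aluminium mister bottle with a twist cap, 62 mm across, 186 mm tall, upright behind the valve block; origin at the underside.
- planter: Bystander: glazed green planter, 90 mm across, 85 mm tall, beyond the stand; origin at the underside.
- trowel: Bystander: plastic hand trowel, about 280 mm long, lying along its x; origin between handle and blade, on the ledge.
- dibber: Bystander: wooden dibber with a crossbar, 200 mm long, 26 mm thick, lying along its x between stand and valve block; origin under its middle.
- spoon: Bystander: stainless steel spoon lying along its x to the left of the valve block.
- clay_pot: Bystander: small terracotta pot, 76 mm across, 70 mm tall, near the back; origin at the underside.

How it is judged:
On the way, in this order (a step that is already met when the one before it is completed fails the run):
1. the lever rests in the middle notch, pin not yet pressed (value of joint lever between 0.48 and 0.72 rad and value of joint pin below 0.0015 m), for 0.3 s.
2. the gauge's tip is held on the pin, in line with it, pin about half-way in (value of joint pin between 0.002 and 0.0072 m and contact force between gauge and valve_block above 0.5 N and distance between gauge_tip and pin_top below 0.008 m and angle between the z axis of gauge_tip and the z axis of pin_top, either way round below 0.14 rad and contact force between the fingers and gauge above 1 N and contact force between gauge and stand below 0.1 N and contact force between the fingers and valve_block below 0.1 N), for 0.3 s.
At the end, for the whole second after the job is handed in: Lever within 0.12 rad of the middle notch; gauge gripped, still and clear of its stand, tip within 8 mm of the middle of the pin, in line with it to 0.14 rad (8 degrees), the pin 2 to 7.2 mm in (9 mm is its stop), pressed by the gauge alone: the fingers do not touch the valve block (all of step 2 and value of joint lever between 0.48 and 0.72 rad and velocity of joint pin between -0.01 and 0.01 m/s and linear speed of gauge below 0.02 m/s); the arm keeps its last pose, push and grip.
It fails at once if the pin is pressed while the lever is out of the middle notch (value of joint pin above 0.0015 m and not (value of joint lever between 0.48 and 0.72 rad)).
It fails at once if the gauge presses hard (over 15 N) on the pin or valve block (contact force between gauge and valve_block above 15 N).
It fails at once if another thing on the ledge is shifted by more than 30 mm (distance of any of mister, planter, trowel, dibber, spoon, clay_pot from where it was at the start of the episode above 0.03 m).
It also fails if it takes over 56 s, if anything falls off the work surface, if the arm or the gripper's body presses on something with over 40 N, if the wrist force passes 120 N, or if a joint passes its speed limit or range.

ROBOT

A 7-joint arm with a two-finger parallel gripper is mounted at the origin on the work surface. World frame = base frame: x ahead of the robot, y to its left, z up, the work surface at z = 0. Lengths are in m, angles in rad, forces in N, time in s.
With the tool pointing down it reaches from about 0.4 to 0.875 m from the base axis. Payload 6.5 kg.
Tool frame: the origin (TCP) lies at the centre of the arm's flange, where the gripper is bolted on; the fingertips stand 166 mm ahead of it and the grasp point (between the pads) lies 147 mm ahead of it; z points along the fingers, y is the line along which they close (so a half turn about z gives the same grasp; the last joint's range is limited). The gripper opens to 88 mm and grips with 3 to 60 N. Pads are 18 mm wide; open, the fingers measure 123 mm over their backs; the gripper's body (75 mm by 187 mm) begins 45 mm behind the grasp point.
Start: joints at [-1.215, 0.536, -0.004, 1.538, 0.003, 1.067, -0.071], TCP at [0.266, 0.593, 0.405] pointing down, gripper open.
Joint ranges: [-2.7, 2.7], [-0.37, 2.16], [-1.27, 1.26], [0.24, 2.4], [-1.31, 4.45], [0.19, 1.91], [-2.76, 2.76]. Speed limits (rad/s): [2.39, 2.39, 3.14, 3.14, 3.14, 3.14, 3.14].

INTERFACE

Orientations are given as a rotation vector (axis times angle).
In Python, from cell import r gives the robot as it stands. The module is installed in compiled form; this text tells all that it offers.
- The arm moves only by the tool jog_arm, never from a script. Its argument "moves" is a list of rows, each an object of numbers: "grip": the finger opening in mm, from 0 to 88.1; "x", "y", "z": the shift along the world's x, y, z normalised to -1 to 1, where 1 is 25 cm; "twist": the turn about the world's z normalised to -1 to 1, where 1 is 45 degrees. A call has 1 to 8 rows; each row shifts and turns the commanded pose from where the row before left it; what a row does not reach is not made up. A row lasts 1/12 s, in which the tool goes at most 41.7 mm and 7.16 degrees, less where a joint would pass 70% of its speed; a pose out of reach is approached as far as the arm can. A call with a number of a shift or a turn outside -1 to 1 is refused whole. A call with a gripper value outside its range is refused whole. The fingers move at their own pace and stop on an object; the grip force is fixed at half the most. Time passes only in rows, so rows that do not move let the fingers close. It gives the time, the measured TCP pose, the force, the opening and the grip force at its end, in the units of the state.
- r.state(): the state, without advancing time (a new reading comes with each control period).
- r.get_image(name): name is "side" or "top" or "wrist"; returns the picture (420x560x3 uint8, red, green, blue); there is no depth.
- r.calibration(name): a dict with "fx", "fy", "cx", "cy" (pixels), "rvec" (rotation vector, rad) and "tvec" (3), from world to camera coordinates, as OpenCV has them; the wrist camera has in their place "hand_eye" (4x4, takes a point from camera to tool coordinates, whose origin is the TCP and whose axes are the flange's). Camera axes: x right, y down, z forward; pixel columns grow to the right and rows downward; lengths in m; the calibration is good to about 2 mm. A picture is of the moment at which its call begins: read the wrist's pose just before it. calibration takes no time and is no camera call.
- r.close_job(): hands the job in; it is judged then, once.
The state is a dict: "clock": time; "joint_positions": joint angles; "joint_velocities": joint speeds; "joint_efforts": joint torques, N m; "tcp_pos": TCP position; "orientation": TCP orientation; "force": force on the tool from outside, world axes, zero at the start; "torque": the same for the moment, N m; "gripper_width": finger opening in m; "grasp_force": force on a finger pad.
Only numpy, scipy, OpenCV 4.12 (cv2) and the standard library are available. Lean on these libraries where they do the work, as an engineer would, in place of code of your own. Each camera call takes 0.05 s, during which the arm holds its last target. There are 200 camera calls.

## Working session

There is one attempt and no reset: what is moved stays moved. The work goes in short steps, Python scripts to look and compute and a tool call to move; the robot and the scene stay as the last step left them, time stands still between calls to the robot, and variables do not carry over. Pictures are saved under pics/ and viewed, at most 10 in all, crops included, and the job is handed in when it is done.

Besides the shell and the picture viewer there is one more tool, called after "Call:" as a command line: name --argument value ..., lists and objects as JSON in quotes. jog_arm: Moves the arm, as the interface text tells. Its arguments: {"type":"object","properties":{"moves":{"type":"array","items":{"type":"object","properties":{"grip":{"type":"number"},"x":{"type":"number","minimum":-1,"maximum":1},"y":{"type":"number","minimum":-1,"maximum":1},"z":{"type":"number","minimum":-1,"maximum":1},"twist":{"type":"number","minimum":-1,"maximum":1}}}}},"required":["moves"]}

```bash
mkdir -p pics; cat > h.py <<'E'
import numpy as np, cv2
from cell import r
from scipy.spatial.transform import Rotation as R
def cam(n):
    c=r.calibration(n); K=np.array([[c['fx'],0,c['cx']],[0,c['fy'],c['cy']],[0,0,1.]])
    if 'hand_eye' in c:
        s=r.state(); T=np.eye(4);T[:3,:3]=R.from_rotvec(s['orientation']).as_matrix();T[:3,3]=s['tcp_pos']
        W=np.linalg.inv(T@np.array(c['hand_eye'])); return K,W[:3,:3],W[:3,3]
    return K,R.from_rotvec(np.ravel(c['rvec'])).as_matrix(),np.ravel(c['tvec'])
def ray(C,u,v):
    K,Q,t=C; d=Q.T@np.linalg.inv(K)@[u,v,1]; return -Q.T@t,d/np.linalg.norm(d)
def onz(C,u,v,z):
    o,d=ray(C,u,v); return o+d*(z-o[2])/d[2]
def tri(*a):  # list of (C,u,v)
    A=np.zeros((3,3));b=np.zeros(3);L=[]
    for x in a:
        o,d=ray(*x);P=np.eye(3)-np.outer(d,d);A+=P;b+=P@o;L.append((o,d))
    p=np.linalg.solve(A,b); return p,[np.linalg.norm(np.cross(p-o,d)) for o,d in L]
def proj(C,p):
    q=C[0]@(C[1]@np.asarray(p)+C[2]); return q[:2]/q[2]
def snap(n,f=None):
    C=cam(n); im=r.get_image(n)[:,:,::-1].copy(); cv2.imwrite('pics/'+(f or n)+'.png',im); return C,im
E
python3 - <<'E'
from h import *
for n in('top','side'):
    C,im=snap(n,n+'0'); print(n,(-C[1].T@C[2]).round(3),C[0][0,0])
s=r.state();print(s)
E
```

```text
top [ 0.342 -0.115  1.804] 484.0659278342024
side [ 0.299 -0.779  0.967] 396.826094156768
{'clock': 0.1, 'joint_positions': array([-1.2152247 ,  0.53708134, -0.00441058,  1.53873689,  0.00257956,
        1.06730655, -0.07120794]), 'joint_velocities': array([-0.00029236, -0.00077954,  0.00019142, -0.00112051, -0.00123946,
       -0.00088722,  0.00027556]), 'joint_efforts': array([ 2.13905252e-03, -5.72077560e+01,  9.93516035e-01, -2.52233505e+01,
       -5.61909482e-02,  1.33851878e-02,  4.94477752e-05]), 'tcp_pos': array([0.26598285, 0.59277386, 0.40394723]), 'orientation': array([-6.57527470e-01, -3.07179545e+00,  2.37443389e-03]), 'force': array([-1.09528544,  0.10021603,  0.00299167]), 'torque': array([-0.01120862,  0.02990116,  0.02500577]), 'grasp_force': 0.0, 'gripper_width': 0.08803819346955527}
```

View pics/top0.png

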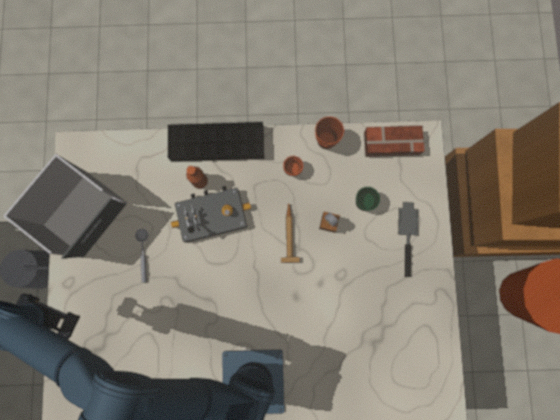

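View pics/side0.png

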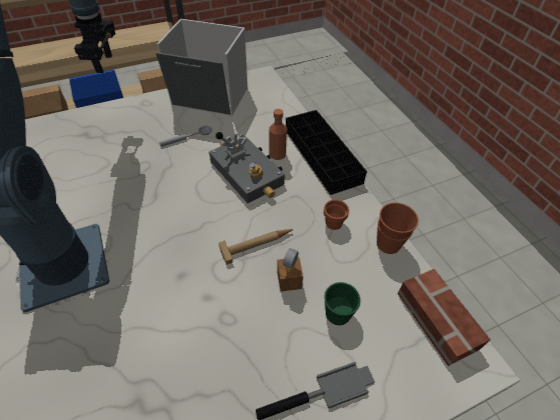

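Top view: valve block around (212,215), with the lever at its left (192,215), port at (228,210), and stand plus gauge at (330,220). Side view: block (247,165), gauge head (290,258). Zooming in on both.

```bash
python3 - <<'E'
from h import *
t=cv2.imread('pics/top0.png');s=cv2.imread('pics/side0.png')
def c(im,x,y,w,h): return cv2.resize(im[y:y+h,x:x+w],(400,300),interpolation=cv2.INTER_CUBIC)
cv2.imwrite('pics/z0.png',np.vstack([np.hstack([c(t,164,176,100,75),c(s,200,110,100,75)]),np.hstack([c(t,305,200,60,45),c(s,260,240,80,60)])]))
C=cam('top')
for p in [(192,215),(228,210),(330,220),(290,233)]: print(p,onz(C,*p,0.05).round(3))
E
```

```text
(192, 215) [0.598 0.208 0.05 ]
(228, 210) [0.612 0.076 0.05 ]
(330, 220) [ 0.565 -0.296  0.05 ]
(290, 233) [ 0.521 -0.148  0.05 ]
```

View pics/z0.png

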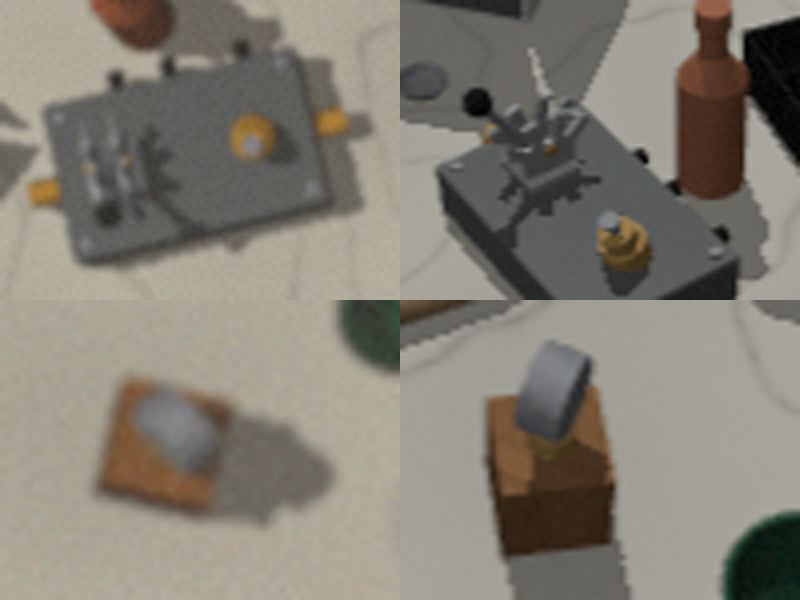

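Block turned by about +0.22 rad. The knob is at top px (190.8,229) and side px (219.5,135.5), so the lever leans to the front. Pin head is at top (227.3,211.8) and side (252,165.5). Gauge head is seen obliquely at top (331,221).

```bash
python3 - <<'E'
from h import *
T=cam('top');S=cam('side')
c=[onz(T,164+x/4,176+y/4,0.05) for x,y in[(47,107),(293,50),(330,205),(80,262)]]
m=sum(c)/4; yv=c[0]-c[1]+c[3]-c[2]; print('block',m.round(4),'yaw',np.arctan2(-yv[0],yv[1]),[np.linalg.norm(c[i]-c[i-1]).round(3) for i in range(4)])
yaw=np.arctan2(-yv[0],yv[1]);Q=R.from_euler('z',yaw).as_matrix();b=m*[1,1,0]
print('pin exp',b+Q@[-.016,-.065,.098],'tri',tri((T,164+253/4,176+143/4),(S,252,165.5)))
k,e=tri((T,190.8,229),(S,219.5,135.5));print('knob',k,e,'pivot',b+Q@[0,.065,.06],'rel',Q.T@(k-b-Q@[0,.065,.06]))
print('dial',tri((T,305+178*.15,200+130*.15),(S,260+152*.2,240+92*.2)))
cs=[onz(T,305+x*.15,200+y*.15,0.066) for x,y in[(122,75),(232,103),(208,205),(98,190)]]
print('stand',sum(cs)/4,[np.linalg.norm(cs[i]-cs[i-1]).round(3) for i in range(4)])
M=R.from_rotvec(r.state()['orientation']).as_matrix();print(M.round(3))
print(r.calibration('wrist'))
E
```

```text
block [0.5961 0.1389 0.05  ] yaw 0.20028233389953135 [np.float64(0.147), np.float64(0.232), np.float64(0.148), np.float64(0.232)]
pin exp [0.59337454 0.07205803 0.098     ] tri (array([0.59912147, 0.07423003, 0.09330682]), [np.float64(0.00028105752655351474), np.float64(0.00028105752655366496)])
knob [0.53608859 0.1954984  0.14109022] [np.float64(0.0005150067807316268), np.float64(0.0005150067807314679)] pivot [0.58319173 0.20264253 0.06      ] rel [-0.04758287  0.00236966  0.08109022]
dial (array([ 0.559183  , -0.29573144,  0.11156084]), [np.float64(0.0007302866721834769), np.float64(0.0007302866721831952)])
stand [ 0.55734329 -0.29304147  0.066     ] [np.float64(0.064), np.float64(0.061), np.float64(0.057), np.float64(0.06)]
[[-0.912  0.409 -0.001]
 [ 0.409  0.912 -0.001]
 [-0.    -0.002 -1.   ]]
{'fx': 337.3913929468805, 'fy': 337.3913929468805, 'cx': 277.2944071981406, 'cy': 211.3803330723088, 'hand_eye': array([[-3.69519415e-04, -9.57394626e-01, -2.88782606e-01,
         7.38753422e-02],
       [ 9.99999879e-01, -4.47348633e-04,  2.03508819e-04,
        -5.25477604e-04],
       [-3.24024754e-04, -2.88782496e-01,  9.57394676e-01,
         2.03838951e-02],
       [ 0.00000000e+00,  0.00000000e+00,  0.00000000e+00,
         1.00000000e+00]])}
```

Call:
jog_arm --moves '[{"grip": 88,"x": 0.078,"y": -0.134,"twist": 0.1},{"grip": 88,"x": 0.078,"y": -0.134,"twist": 0.1},{"grip": 88,"x": 0.078,"y": -0.134,"twist": 0.1},{"grip": 88,"x": 0.078,"y": -0.134,"twist": 0.1},{"grip": 88,"x": 0.078,"y": -0.134,"twist": 0.1},{"grip": 88,"x": 0.078,"y": -0.134,"twist": 0.1},{"grip": 88,"x": 0.078,"y": -0.134,"twist": 0.1},{"grip": 88,"x": 0.078,"y": -0.134,"twist": 0.1}]'

```text
schema error: expected keys grip, x, y, z, twist
```

Call:
jog_arm --moves '[{"grip": 88,"x": 0.078,"y": -0.134},{"grip": 88,"x": 0.078,"y": -0.134},{"grip": 88,"x": 0.078,"y": -0.134},{"grip": 88,"x": 0.078,"y": -0.134},{"grip": 88},{"grip": 88},{"grip": 88}]'

```text
schema error: expected keys grip, x, y, z, twist
```

```bash
python3 - <<'E'
from h import *
s=r.state();print(s['clock'],s['tcp_pos'],s['orientation'],s['force'])
snap('wrist','w1')
E
```

```text
0.1 [0.26598285 0.59277386 0.40394723] [-6.57527470e-01 -3.07179545e+00  2.37443389e-03] [-1.09528544  0.10021603  0.00299167]
```

View pics/w1.png

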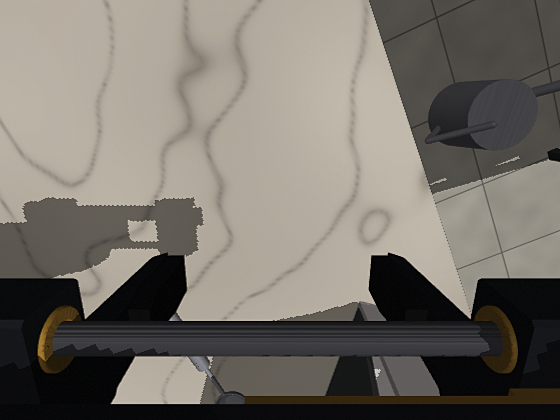

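The wrist view shows only bare ledge, with the fingers in the lower half (rows above 280 are usable). The moves need all five keys.

Call:
jog_arm --moves '[{"grip": 88,"x": 0.084,"y": -0.132,"z": 0,"twist": 0.1},{"grip": 88,"x": 0.084,"y": -0.132,"z": 0,"twist": 0.1},{"grip": 88,"x": 0.084,"y": -0.132,"z": 0,"twist": 0.1},{"grip": 88,"x": 0.084,"y": -0.132,"z": 0,"twist": 0.1},{"grip": 88,"x": 0.084,"y": -0.132,"z": 0,"twist": 0.1},{"grip": 88,"x": 0.084,"y": -0.132,"z": 0,"twist": 0.1},{"grip": 88,"x": 0.084,"y": -0.132,"z": 0,"twist": 0.1},{"grip": 88,"x": 0.084,"y": -0.132,"z": 0,"twist": 0.1}]'

```text
clock: 0.82
tcp_pos: [0.4347, 0.3272, 0.4046]
orientation: [0.33, -3.124, 0.0]
force: [1.0, 0.5, -0.7]
gripper_width: 0.0884
grasp_force: 0.0
```

Call:
jog_arm --moves '[{"grip": 88,"x": 0.084,"y": -0.132,"z": 0,"twist": 0},{"grip": 88,"x": 0.084,"y": -0.132,"z": 0,"twist": 0},{"grip": 88,"x": 0.084,"y": -0.132,"z": 0,"twist": 0},{"grip": 88,"x": 0.084,"y": -0.132,"z": 0,"twist": 0},{"grip": 88,"x": 0.084,"y": -0.132,"z": 0,"twist": 0},{"grip": 88,"x": 0,"y": 0,"z": 0,"twist": 0},{"grip": 88,"x": 0,"y": 0,"z": 0,"twist": 0},{"grip": 88,"x": 0,"y": 0,"z": 0,"twist": 0}]'

```text
clock: 1.48
tcp_pos: [0.5388, 0.1645, 0.4044]
orientation: [0.324, -3.124, -0.001]
force: [-0.2, 0.4, -0.2]
gripper_width: 0.0877
grasp_force: 0.0
```

```bash
python3 - <<'E'
from h import *
s=r.state();print(s['clock'],s['tcp_pos'],s['orientation'],s['force'],s['joint_positions'].round(2))
C,im=snap('wrist','w2')
print(R.from_rotvec(s['orientation']).as_matrix().round(3))
for p in [(.599,.074,.0933),(.536,.1955,.141),(.583,.2026,.06)]: print(proj(C,p))
E
```

```text
1.4833 [0.53877728 0.16447295 0.40444297] [ 3.23829005e-01 -3.12411242e+00 -8.18977391e-04] [-0.19844809  0.39527899 -0.21037955] [-0.38  0.39  0.01  1.77 -0.    0.98  1.41]
[[-0.979 -0.205 -0.001]
 [-0.205  0.979  0.   ]
 [ 0.001  0.001 -1.   ]]
[168.66838428 239.61568453]
[319.04219466 217.40369251]
[305.37668481 237.32405006]
```

View pics/w2.png

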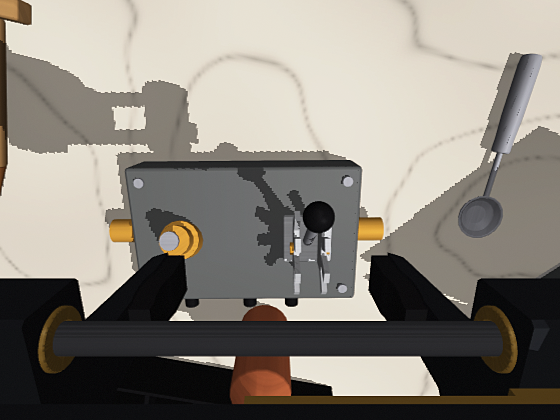

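Wrist view matches my predictions within about 1.5 px: pin head (168,241), knob (318.5,217), front corner screws (138,183) and (347,181), back screw (342,289).

```bash
python3 - <<'E'
from h import *
T=cam('top');S=cam('side');W=cam('wrist')
a,b,c=[onz(W,*p,.051) for p in[(138,183),(347,181),(342,289)]]
print(a,b,c); d=b-a;print('yaw',np.arctan2(-d[0],d[1]),np.arctan2((c-b)[1],(c-b)[0]),'ctr',(a+c)/2)
print('knob',tri((T,190.8,229),(S,219.5,135.5),(W,318.5,217)))
p,e=tri((T,227.3,211.8),(S,252,165.5),(W,168,241));print('pin',p,e)
for z in(.096,.098):print(onz(W,168,241,z))
E
```

```text
[0.56371011 0.02700582 0.051     ] [0.51838879 0.23210241 0.051     ] [0.637116   0.25890357 0.051     ]
yaw 0.2174805403743827 0.2220160854013436 ctr [0.60041305 0.14295469 0.051     ]
knob (array([0.53594153, 0.19579478, 0.14070989]), [np.float64(0.00034558407182014924), np.float64(0.0007490643497308153), np.float64(0.00046911333208086265)])
pin [0.59940631 0.07431841 0.09344598] [np.float64(0.00039370833487932153), np.float64(0.0005833419092300373), np.float64(0.0008660920527894484)]
[0.59910062 0.07524256 0.096     ]
[0.59817612 0.07575529 0.098     ]
```

Block: yaw 0.22, centre (0.600,0.143). Pin expected at (0.599,0.076,0.098), which agrees with the measurement. Knob at (0.536,0.196,0.146), lever at about 0.06 rad.

Call:
jog_arm --moves '[{"grip": 88,"x": -0.011,"y": 0.125,"z": 0,"twist": 0.018},{"grip": 88,"x": 0,"y": 0,"z": -0.11,"twist": 0},{"grip": 88,"x": 0,"y": 0,"z": -0.11,"twist": 0},{"grip": 88,"x": 0,"y": 0,"z": -0.11,"twist": 0},{"grip": 88,"x": 0,"y": 0,"z": -0.1,"twist": 0},{"grip": 88,"x": 0,"y": 0,"z": -0.016,"twist": 0},{"grip": 10,"x": 0,"y": 0,"z": 0,"twist": 0},{"grip": 10,"x": 0,"y": 0,"z": 0,"twist": 0}]'

```text
clock: 2.2
tcp_pos: [0.5364, 0.1964, 0.2942]
orientation: [-0.348, 3.121, 0.001]
force: [0.5, -0.8, 1.3]
gripper_width: 0.0766
grasp_force: 0.0
```

Call:
jog_arm --moves '[{"grip": 10,"x": 0,"y": 0,"z": 0,"twist": 0},{"grip": 10,"x": 0,"y": 0,"z": 0,"twist": 0},{"grip": 10,"x": 0,"y": 0,"z": 0,"twist": 0},{"grip": 10,"x": 0,"y": 0,"z": 0,"twist": 0}]'

```text
clock: 2.53
tcp_pos: [0.5366, 0.1953, 0.2941]
orientation: [-0.346, 3.121, 0.001]
force: [0.4, -0.4, 1.0]
gripper_width: 0.05
grasp_force: 0.0
```

Call:
jog_arm --moves '[{"grip": 10,"x": 0,"y": 0,"z": 0,"twist": 0},{"grip": 10,"x": 0,"y": 0,"z": 0,"twist": 0},{"grip": 10,"x": 0,"y": 0,"z": 0,"twist": 0},{"grip": 10,"x": 0,"y": 0,"z": 0,"twist": 0},{"grip": 10,"x": 0,"y": 0,"z": 0,"twist": 0},{"grip": 10,"x": 0,"y": 0,"z": 0,"twist": 0}]'

```text
clock: 3.03
tcp_pos: [0.5364, 0.1951, 0.2932]
orientation: [0.346, -3.122, 0.0]
force: [-0.4, 0.4, 1.6]
gripper_width: 0.0213
grasp_force: 29.9
```

Call:
jog_arm --moves '[{"grip": 10,"x": 0.032,"y": 0.007,"z": 0.018,"twist": 0},{"grip": 10,"x": 0.032,"y": 0.007,"z": 0.013,"twist": 0},{"grip": 10,"x": 0.034,"y": 0.007,"z": 0.011,"twist": 0},{"grip": 10,"x": 0.034,"y": 0.007,"z": 0.008,"twist": 0},{"grip": 10,"x": 0.035,"y": 0.008,"z": 0.005,"twist": 0},{"grip": 10,"x": 0.035,"y": 0.008,"z": 0.002,"twist": 0},{"grip": 10,"x": 0,"y": 0,"z": 0,"twist": 0},{"grip": 10,"x": 0,"y": 0,"z": 0,"twist": 0}]'

```text
clock: 3.7
tcp_pos: [0.5879, 0.2064, 0.3075]
orientation: [-0.345, 3.12, 0.0]
force: [0.3, -0.4, -3.0]
gripper_width: 0.0217
grasp_force: 30.0
```

```bash
python3 - <<'E'
from h import *
s=r.state();print(s['clock'],s['tcp_pos'],s['force'],s['gripper_width'],s['grasp_force'])
T,t=snap('top','top1');S,s=snap('side','side1')
def c(im,x,y,w,h): return cv2.resize(im[y:y+h,x:x+w],(400,300),interpolation=cv2.INTER_CUBIC)
cv2.imwrite('pics/z1.png',np.hstack([c(t,164,176,100,75),c(s,200,110,80,60)]))
print('upright knob px',proj(S,(.5862,.2064,.16)),proj(S,(.5862,.2064,.06)))
E
```

```text
3.7 [0.58791059 0.20635185 0.30748708] [ 0.2809822  -0.36488612 -3.01640276] 0.021670849276766234 30.03455713391304
upright knob px [232.64242398 125.00741248] [234.7439536  148.52920193]
```

View pics/z1.png

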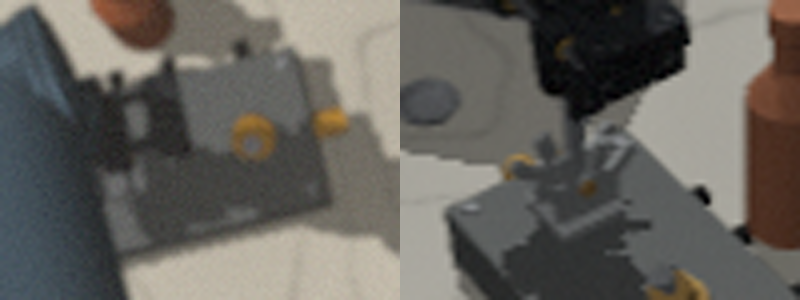

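Knob gripped and the lever rod looks upright (side crop rod at 575,130). Releasing, rising and looking.

Call:
jog_arm --moves '[{"grip": 60,"x": 0,"y": 0,"z": 0,"twist": 0},{"grip": 60,"x": 0,"y": 0,"z": 0,"twist": 0},{"grip": 60,"x": 0,"y": 0,"z": 0,"twist": 0},{"grip": 60,"x": 0,"y": 0,"z": 0,"twist": 0},{"grip": 60,"x": 0,"y": 0,"z": 0.08,"twist": 0},{"grip": 60,"x": 0,"y": 0,"z": 0.12,"twist": 0},{"grip": 88,"x": -0.05,"y": -0.05,"z": 0.12,"twist": 0},{"grip": 88,"x": -0.13,"y": -0.1,"z": 0.08,"twist": 0}]'

```text
clock: 4.47
tcp_pos: [0.5465, 0.1731, 0.4088]
orientation: [-0.349, 3.116, 0.004]
force: [0.6, -0.2, 1.3]
gripper_width: 0.0711
grasp_force: 0.0
```

Call:
jog_arm --moves '[{"grip": 88,"x": 0,"y": 0,"z": 0,"twist": 0},{"grip": 88,"x": 0,"y": 0,"z": 0,"twist": 0},{"grip": 88,"x": 0,"y": 0,"z": 0,"twist": 0}]'

```text
clock: 4.72
tcp_pos: [0.5447, 0.1713, 0.4058]
orientation: [-0.346, 3.122, 0.001]
force: [-0.2, 0.3, -1.0]
gripper_width: 0.0875
grasp_force: 0.0
```

```bash
python3 - <<'E'
from h import *
s=r.state();print(s['clock'],s['tcp_pos'])
C,im=snap('wrist','w3')
for th in(.48,.6,.72):
    p=np.array([.5862,.2064,.06])+.1*(np.sin(th-.6)*np.array([.976,.218,0])+np.cos(th-.6)*np.array([0,0,1])); print(th,proj(C,p),proj(cam('side'),p))
h=cv2.inRange(im,(0,0,0),(45,45,45));q=proj(C,[.5862,.2064,.16]);m=np.zeros_like(h);cv2.circle(m,tuple(int(v) for v in q),26,255,-1)
n,_,st,ce=cv2.connectedComponentsWithStats(h&m);print(st,ce)
snap('side','side2')
x,y=(int(v) for v in q);cv2.imwrite('pics/z2.png',cv2.resize(im[max(y-70,0):y+80,x-180:x+120],None,fx=2.5,fy=2.5))
E
```

```text
4.7167 [0.54473419 0.1712778  0.40578256]
0.48 [312.49705674 266.08038572] [229.46980149 126.5480498 ]
0.6 [312.09631463 281.14654371] [232.64242398 125.00741248]
0.72 [311.51739588 294.87687407] [235.82332076 123.83528241]
[[     0      0    560    420 234383]
 [   301    259      1      1      1]
 [   315    260      1      4      4]
 [   295    264     32     32    802]
 [   331    277      1      1      1]
 [   333    277      1      1      1]
 [   330    279      2      3      3]
 [   289    292      2      3      5]] [[279.39230661 209.25550061]
 [301.         259.        ]
 [315.         261.5       ]
 [310.38528678 279.68204489]
 [331.         277.        ]
 [333.         277.        ]
 [330.33333333 280.        ]
 [289.6        292.8       ]]
```

View pics/z2.png

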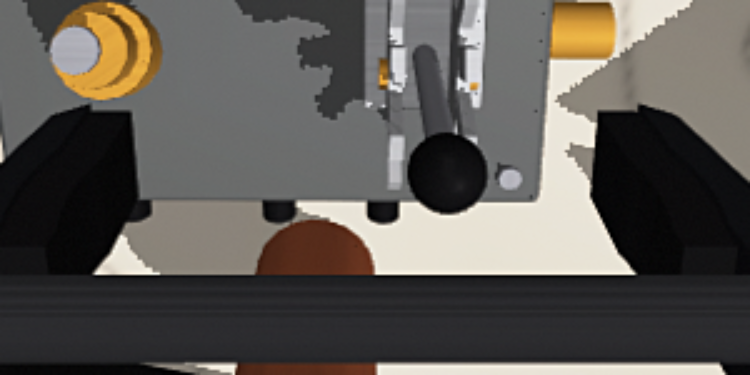

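Lever knob at wrist px (310,280) against (312,281) expected for 0.6 rad, so the lever is in its notch. Now to the gauge, turned a half turn the other way to stay in joint 7's range.

Call:
jog_arm --moves '[{"grip": 88,"x": 0.005,"y": -0.155,"z": 0.005,"twist": -0.155},{"grip": 88,"x": 0.005,"y": -0.155,"z": 0.005,"twist": -0.155},{"grip": 88,"x": 0.005,"y": -0.155,"z": 0.005,"twist": -0.155},{"grip": 88,"x": 0.005,"y": -0.155,"z": 0.005,"twist": -0.155},{"grip": 88,"x": 0.005,"y": -0.155,"z": 0.005,"twist": -0.155},{"grip": 88,"x": 0.005,"y": -0.155,"z": 0.005,"twist": -0.155},{"grip": 88,"x": 0.005,"y": -0.155,"z": 0.005,"twist": -0.155},{"grip": 88,"x": 0.005,"y": -0.155,"z": 0.005,"twist": -0.155}]'

```text
clock: 5.48
tcp_pos: [0.5551, -0.1404, 0.4149]
orientation: [-1.162, -2.918, 0.001]
force: [1.5, -0.8, 0.4]
gripper_width: 0.0879
grasp_force: 0.0
```

Call:
jog_arm --moves '[{"grip": 88,"x": 0.005,"y": -0.155,"z": 0.005,"twist": -0.155},{"grip": 88,"x": 0.005,"y": -0.155,"z": 0.005,"twist": -0.155},{"grip": 88,"x": 0.005,"y": -0.155,"z": 0,"twist": -0.155},{"grip": 88,"x": 0.002,"y": -0.155,"z": 0,"twist": -0.155},{"grip": 88,"x": 0,"y": 0,"z": 0,"twist": -0.155},{"grip": 88,"x": 0,"y": 0,"z": 0,"twist": -0.155},{"grip": 88,"x": 0,"y": 0,"z": 0,"twist": -0.155},{"grip": 88,"x": 0,"y": 0,"z": 0,"twist": -0.155}]'

```text
clock: 6.15
tcp_pos: [0.5598, -0.2939, 0.4168]
orientation: [-2.393, -2.034, 0.002]
force: [0.2, 0.4, 0.1]
gripper_width: 0.0883
grasp_force: 0.0
```

Call:
jog_arm --moves '[{"grip": 88,"x": 0,"y": 0,"z": 0,"twist": -0.155},{"grip": 88,"x": 0,"y": 0,"z": 0,"twist": -0.155},{"grip": 88,"x": 0,"y": 0,"z": 0,"twist": -0.155},{"grip": 88,"x": 0,"y": 0,"z": 0,"twist": -0.155},{"grip": 88,"x": 0,"y": 0,"z": 0,"twist": -0.155},{"grip": 88,"x": 0,"y": 0,"z": 0,"twist": 0},{"grip": 88,"x": 0,"y": 0,"z": 0,"twist": 0},{"grip": 88,"x": 0,"y": 0,"z": 0,"twist": 0}]'

```text
clock: 6.82
tcp_pos: [0.5593, -0.2938, 0.4176]
orientation: [-2.887, -1.238, 0.002]
force: [-1.2, 0.0, 0.4]
gripper_width: 0.0879
grasp_force: 0.0
```

```bash
python3 - <<'E'
from h import *
s=r.state();M=R.from_rotvec(s['orientation']).as_matrix();print(s['clock'],s['tcp_pos'],'a',np.arctan2(-M[0,1],M[1,1]),s['joint_positions'].round(2))
C,im=snap('wrist','w4'); print(proj(C,(.558,-.294,.112)))
E
```

```text
6.8167 [ 0.55934876 -0.29375801  0.41759254] a -2.331542026094092 [-0.06  0.58  0.7   1.61 -0.4   1.11 -0.02]
[275.69141454 199.58353114]
```

View pics/w4.png

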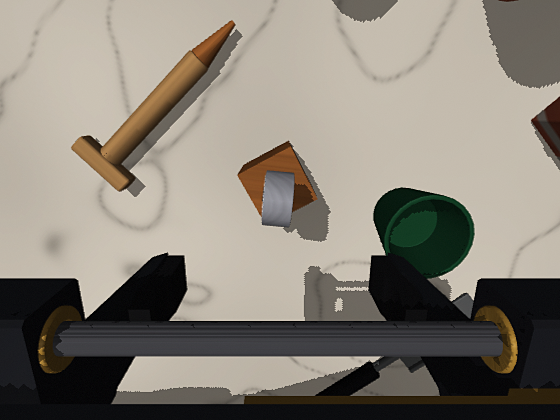

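Wrist view: dibber at upper left, planter at right (425,230), gauge head at (278,199). Its faces are about 3.8° off my finger axis and about 2 mm to the right.

Call:
jog_arm --moves '[{"grip": 88,"x": 0.002,"y": -0.006,"z": -0.1,"twist": -0.084},{"grip": 88,"x": 0,"y": 0,"z": -0.15,"twist": 0},{"grip": 88,"x": 0,"y": 0,"z": -0.15,"twist": 0},{"grip": 88,"x": 0,"y": 0,"z": -0.13,"twist": 0},{"grip": 88,"x": 0,"y": 0,"z": -0.08,"twist": 0},{"grip": 88,"x": 0,"y": 0,"z": -0.024,"twist": 0},{"grip": 10,"x": 0,"y": 0,"z": 0,"twist": 0},{"grip": 10,"x": 0,"y": 0,"z": 0,"twist": 0}]'

```text
clock: 7.53
tcp_pos: [0.5598, -0.2961, 0.2608]
orientation: [2.928, 1.136, 0.001]
force: [-0.2, -0.2, 0.6]
gripper_width: 0.0768
grasp_force: 0.0
```

Call:
jog_arm --moves '[{"grip": 10,"x": 0,"y": 0,"z": 0,"twist": 0},{"grip": 10,"x": 0,"y": 0,"z": 0,"twist": 0},{"grip": 10,"x": 0,"y": 0,"z": 0,"twist": 0},{"grip": 10,"x": 0,"y": 0,"z": 0,"twist": 0},{"grip": 10,"x": 0,"y": 0,"z": 0,"twist": 0},{"grip": 10,"x": 0,"y": 0,"z": 0,"twist": 0},{"grip": 10,"x": 0,"y": 0,"z": 0,"twist": 0},{"grip": 10,"x": 0,"y": 0,"z": 0,"twist": 0}]'

```text
clock: 8.2
tcp_pos: [0.5593, -0.2955, 0.2597]
orientation: [-2.929, -1.136, 0.0]
force: [0.8, -1.5, 0.6]
gripper_width: 0.0235
grasp_force: 30.5
```

Call:
jog_arm --moves '[{"grip": 10,"x": 0,"y": 0,"z": 0.04,"twist": 0},{"grip": 10,"x": 0,"y": 0,"z": 0.05,"twist": 0},{"grip": 10,"x": 0,"y": 0,"z": 0.05,"twist": 0},{"grip": 10,"x": 0,"y": 0,"z": 0.04,"twist": 0},{"grip": 10,"x": 0,"y": 0,"z": 0.012,"twist": 0},{"grip": 10,"x": 0,"y": 0,"z": 0,"twist": 0},{"grip": 10,"x": 0,"y": 0,"z": 0,"twist": 0}]'

```text
clock: 8.78
tcp_pos: [0.5595, -0.2955, 0.308]
orientation: [2.929, 1.136, 0.001]
force: [0.1, 1.3, -3.1]
gripper_width: 0.0238
grasp_force: 30.0
```

Call:
jog_arm --moves '[{"grip": 10,"x": -0.015,"y": -0.014,"z": 0,"twist": 0},{"grip": 10,"x": -0.015,"y": -0.014,"z": 0,"twist": 0},{"grip": 10,"x": 0,"y": 0,"z": 0,"twist": 0},{"grip": 10,"x": 0,"y": 0,"z": 0,"twist": 0}]'

```text
clock: 9.12
tcp_pos: [0.5518, -0.3022, 0.3074]
orientation: [-2.928, -1.135, -0.0]
force: [2.1, 2.5, -1.3]
gripper_width: 0.0236
grasp_force: 30.0
```

Call:
jog_arm --moves '[{"grip": 10,"x": -0.017,"y": -0.015,"z": 0,"twist": 0},{"grip": 10,"x": -0.017,"y": -0.015,"z": 0,"twist": 0},{"grip": 10,"x": -0.016,"y": -0.015,"z": 0,"twist": 0},{"grip": 10,"x": -0.016,"y": -0.015,"z": 0,"twist": 0},{"grip": 10,"x": -0.016,"y": -0.015,"z": 0,"twist": 0},{"grip": 10,"x": 0,"y": 0,"z": 0,"twist": 0},{"grip": 10,"x": 0,"y": 0,"z": 0,"twist": 0}]'

```text
clock: 9.7
tcp_pos: [0.5311, -0.3214, 0.3077]
orientation: [-2.929, -1.135, 0.001]
force: [0.6, 3.1, 0.3]
gripper_width: 0.0237
grasp_force: 30.0
```

```bash
python3 - <<'E'
from h import *
s=r.state();print(s['clock'],s['tcp_pos'],s['force'],s['gripper_width'])
C,im=snap('side','side3');T,t=snap('top','top3');W,w=snap('wrist','w5')
g=s['tcp_pos']-[0,0,.147];print(proj(C,g),proj(W,g))
cv2.imwrite('pics/z3.png',np.hstack([cv2.resize(im[220:310,240:360],(400,300),interpolation=cv2.INTER_CUBIC),cv2.resize(w[60:360,80:480],(400,300))]))
E
```

```text
9.7 [ 0.53108973 -0.32140447  0.30767419] [0.5858448  3.06799308 0.28251934] 0.023653208535066455
[284.74995438 259.61993491] [275.42955134 293.47831671]
```

View pics/z3.png

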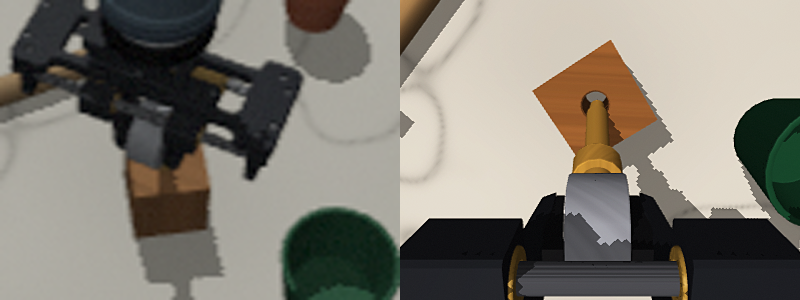

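The stem now leans in the grip, with the tip still just inside the hole (wrist crop 596,98). Lifting straight out and carrying to above the port.

Call:
jog_arm --moves '[{"grip": 10,"x": 0,"y": 0,"z": 0.06,"twist": 0},{"grip": 10,"x": 0,"y": 0,"z": 0.1,"twist": 0},{"grip": 10,"x": 0,"y": 0,"z": 0.11,"twist": 0},{"grip": 10,"x": 0,"y": 0,"z": 0.07,"twist": 0},{"grip": 10,"x": 0,"y": 0.06,"z": 0.03,"twist": -0.04},{"grip": 10,"x": 0.005,"y": 0.12,"z": 0,"twist": -0.08},{"grip": 10,"x": 0.007,"y": 0.14,"z": 0,"twist": -0.08},{"grip": 10,"x": 0.01,"y": 0.14,"z": 0,"twist": -0.08}]'

```text
clock: 10.52
tcp_pos: [0.5361, -0.2067, 0.4005]
orientation: [3.036, 0.798, -0.001]
force: [1.6, 1.5, -1.9]
gripper_width: 0.0236
grasp_force: 30.0
```

Call:
jog_arm --moves '[{"grip": 10,"x": 0.01,"y": 0.14,"z": 0,"twist": -0.08},{"grip": 10,"x": 0.01,"y": 0.14,"z": 0,"twist": -0.08},{"grip": 10,"x": 0.01,"y": 0.14,"z": 0,"twist": -0.08},{"grip": 10,"x": 0.01,"y": 0.14,"z": 0,"twist": -0.08},{"grip": 10,"x": 0.006,"y": 0.14,"z": 0,"twist": -0.068},{"grip": 10,"x": 0.004,"y": 0.14,"z": 0,"twist": 0},{"grip": 10,"x": 0.002,"y": 0.14,"z": 0,"twist": 0},{"grip": 10,"x": 0,"y": 0.1,"z": 0,"twist": 0}]'

```text
clock: 11.18
tcp_pos: [0.5499, 0.0664, 0.4001]
orientation: [3.122, 0.341, 0.001]
force: [0.4, 0.8, -1.6]
gripper_width: 0.0235
grasp_force: 30.0
```

Call:
jog_arm --moves '[{"grip": 10,"x": 0,"y": 0.004,"z": 0,"twist": 0},{"grip": 10,"x": 0,"y": 0,"z": 0,"twist": 0},{"grip": 10,"x": 0,"y": 0,"z": 0,"twist": 0}]'

```text
clock: 11.43
tcp_pos: [0.5499, 0.0633, 0.4003]
orientation: [3.122, 0.335, 0.0]
force: [1.0, -0.3, -1.7]
gripper_width: 0.0238
grasp_force: 30.0
```

```bash
python3 - <<'E'
from h import *
s=r.state();M=R.from_rotvec(s['orientation']).as_matrix();print(s['clock'],s['tcp_pos'],'a',np.arctan2(-M[0,1],M[1,1]),s['force'])
W,w=snap('wrist','w6');C,im=snap('side','side4');T,t=snap('top','top4')
g=s['tcp_pos']-[0,0,.147];n=np.array([-.3347,-.0748,.9394]);print('grasp',g,'pred tip px',proj(W,g-.108*n),proj(C,g-.108*n),proj(T,g-.108*n),'pin',proj(W,(.599,.0757,.0975)))
cv2.imwrite('pics/z4.png',np.hstack([cv2.resize(w[0:300,80:480],(400,300)),cv2.resize(im[90:180,190:310],(400,300),interpolation=cv2.INTER_CUBIC)]))
E
```

```text
11.4333 [0.54989159 0.06327538 0.4003285 ] a -2.92761833632264 [ 0.97931206 -0.33012825 -1.6754467 ]
grasp [0.54989159 0.06327538 0.2533285 ] pred tip px [275.13799057 167.81227133] [247.73059503 153.27518671] [226.20941486 213.08536517] pin [273.58142378 140.46198781]
```

View pics/z4.png

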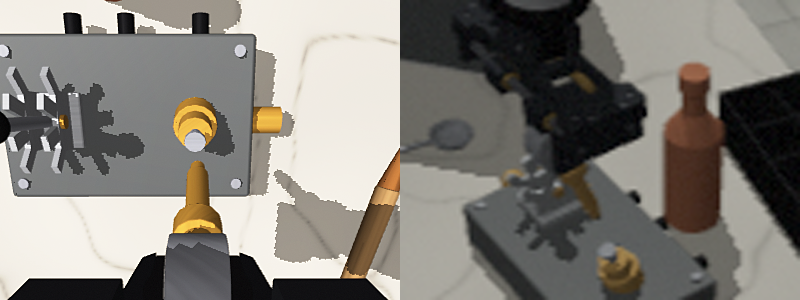

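Wrist view (crop scaled 1:1, offset 80): pin head at (275,140), gauge tip end at about (277,162), lever knob upright at left. Side view: tip at about (249,154.5), within 1.5 px of prediction. Measuring the lean from masks.

```bash
python3 - <<'E'
from h import *
s=r.state();M=R.from_rotvec(s['orientation']).as_matrix();W=cam('wrist');S=cam('side');g=s['tcp_pos']+M@[0,0,.147]
w=cv2.imread('pics/w6.png');si=cv2.imread('pics/side4.png')
def brass(im): h=cv2.cvtColor(im,cv2.COLOR_BGR2HSV); return cv2.inRange(h,(12,110,50),(32,255,255))
def comps(m,x0,y0,x1,y1):
    q=np.zeros_like(m);q[y0:y1,x0:x1]=m[y0:y1,x0:x1];return cv2.connectedComponentsWithStats(q)
n,L,st,ce=comps(brass(w),230,100,320,240);print(st[1:][st[1:,4]>20],ce[1:][st[1:,4]>20])
for y in(158,160,162,164,166,168,172,176,184,192,200): 
    c=np.flatnonzero(brass(w)[y,255:300])+255; print(y,(c.min(),c.max()) if len(c) else None,end=' ')
print()
n,L,st2,ce2=comps(brass(si),225,115,270,162);print(st2[1:][st2[1:,4]>8],ce2[1:][st2[1:,4]>8])
h=cv2.inRange(w,(165,150,150),(235,235,235));n,L,st,ce=comps(h,260,125,295,155);print('pinhead',st[1:],ce[1:])
for th in(.25,.3,.35,.4,.45):
    ax=M@[-np.sin(th),0,-np.cos(th)]; # gauge z in world: lean to -tool x
    e=M@[np.cos(th),0,-np.sin(th)]; tip=g-.108*ax
    print(th,'tip',proj(W,tip).round(1),[proj(W,tip+k*e).round(1)[1] for k in(.005,-.005)],'10mm up edges',[proj(W,tip+.0*ax+k*e)[1].round(1) for k in(.007,-.007)],'side',proj(S,tip).round(1),'collar',proj(W,g-.046*ax).round(1))
E
```

```text
[[ 253  100   44   47 1422]
 [ 253  160   49   73 2063]] [[274.77144866 119.20745429]
 [276.95976733 204.93359186]]
158 None 160 (np.int64(277), np.int64(277)) 162 (np.int64(273), np.int64(281)) 164 (np.int64(271), np.int64(283)) 166 (np.int64(271), np.int64(283)) 168 (np.int64(270), np.int64(284)) 172 (np.int64(268), np.int64(286)) 176 (np.int64(267), np.int64(287)) 184 (np.int64(267), np.int64(288)) 192 (np.int64(266), np.int64(288)) 200 (np.int64(266), np.int64(288)) 
[[244 115   4   3   9]
 [238 139  12  16  66]] [[245.88888889 115.77777778]
 [243.96969697 146.25757576]]
pinhead [[265 132  21  20 323]] [[274.43653251 141.63467492]]
0.25 tip [276.2 181.8] [np.float64(175.2), np.float64(188.2)] 10mm up edges [np.float64(172.6), np.float64(190.7)] side [245.1 155.6] collar [275.9 232.4]
0.3 tip [276.2 174.8] [np.float64(168.2), np.float64(181.2)] 10mm up edges [np.float64(165.6), np.float64(183.7)] side [246.5 154.5] collar [275.8 229. ]
0.35 tip [276.2 167.8] [np.float64(161.3), np.float64(174.2)] 10mm up edges [np.float64(158.6), np.float64(176.7)] side [247.9 153.5] collar [275.8 225.6]
0.4 tip [276.1 160.8] [np.float64(154.3), np.float64(167.2)] 10mm up edges [np.float64(151.6), np.float64(169.7)] side [249.3 152.3] collar [275.8 222.3]
0.45 tip [276.1 153.9] [np.float64(147.3), np.float64(160.2)] 10mm up edges [np.float64(144.6), np.float64(162.7)] side [250.6 151.1] collar [275.8 219.1]
```

Lean measured at about 0.355 rad (tip end row 160 against 161 predicted for 0.35), which is on target. Going to 15 mm out along the pin axis.

Call:
jog_arm --moves '[{"grip": 10,"x": 0.014,"y": 0.007,"z": 0,"twist": 0},{"grip": 10,"x": 0.014,"y": 0.006,"z": -0.04,"twist": 0},{"grip": 10,"x": 0,"y": 0,"z": -0.05,"twist": 0},{"grip": 10,"x": 0,"y": 0,"z": -0.045,"twist": 0},{"grip": 10,"x": 0,"y": 0,"z": -0.022,"twist": 0},{"grip": 10,"x": 0,"y": 0,"z": 0,"twist": 0},{"grip": 10,"x": 0,"y": 0,"z": 0,"twist": 0},{"grip": 10,"x": 0,"y": 0,"z": 0,"twist": 0}]'

```text
clock: 12.25
tcp_pos: [0.5571, 0.0678, 0.3612]
orientation: [3.123, 0.337, 0.001]
force: [-0.5, -0.5, -1.4]
gripper_width: 0.024
grasp_force: 30.0
```

```bash
cat > m.py <<'E'
from h import *
import sys
s=r.state();M=R.from_rotvec(s['orientation']).as_matrix();g=s['tcp_pos']+M@[0,0,.147]
W,w=snap('wrist',sys.argv[1]);S,si=snap('side',sys.argv[1]+'s')
hs=cv2.cvtColor(w,cv2.COLOR_BGR2HSV);b=cv2.inRange(hs,(12,110,50),(32,255,255))
th=.352;ax=M@[-np.sin(th),0,-np.cos(th)];e=M@[np.cos(th),0,-np.sin(th)];tip=g-.1087*ax;pin=np.array([.5985,.0757,.098])
n=np.array([-.3347,-.0748,.9394]);d=tip-pin
print(s['clock'],s['tcp_pos'],s['force'],'tip-pin axial',(d@n).round(4),'lateral',(d-n*(d@n)).round(4))
print('tip',proj(W,tip),proj(W,tip+.005*e)[1],'pin',proj(W,pin))
for y in range(int(proj(W,tip)[1])-16,int(proj(W,tip)[1])+14,2):
    c=np.flatnonzero(b[y,240:320])+240;h=np.flatnonzero((w[y,240:320].min(1)>140))+240
    print(y,(c.min(),c.max()) if len(c) else None,'head',(h.min(),h.max()) if len(h) else None)
E
python3 m.py w7
```

```text
12.25 [0.55707499 0.06778271 0.36117816] [-0.48468882 -0.53860815 -1.38224547] tip-pin axial 0.0149 lateral [0.0003 0.0012 0.0002]
tip [276.15878025 167.01354054] 160.47864539972207 pin [277.67363754 157.41456949]
151 (np.int64(259), np.int64(298)) head (np.int64(270), np.int64(288))
153 (np.int64(261), np.int64(297)) head (np.int64(268), np.int64(289))
155 (np.int64(262), np.int64(296)) head (np.int64(268), np.int64(290))
157 (np.int64(263), np.int64(295)) head (np.int64(267), np.int64(290))
159 (np.int64(264), np.int64(293)) head (np.int64(267), np.int64(291))
161 (np.int64(274), np.int64(279)) head (np.int64(268), np.int64(288))
163 (np.int64(272), np.int64(282)) head (np.int64(269), np.int64(288))
165 (np.int64(271), np.int64(283)) head (np.int64(270), np.int64(270))
167 (np.int64(270), np.int64(283)) head None
169 (np.int64(269), np.int64(284)) head None
171 (np.int64(268), np.int64(286)) head None
173 (np.int64(267), np.int64(287)) head None
175 (np.int64(267), np.int64(287)) head None
177 (np.int64(267), np.int64(287)) head None
179 (np.int64(267), np.int64(287)) head None
```

Call:
jog_arm --moves '[{"grip": 10,"x": 0.006,"y": -0.003,"z": -0.015,"twist": 0},{"grip": 10,"x": 0.005,"y": 0.001,"z": -0.015,"twist": 0},{"grip": 10,"x": 0.005,"y": 0.001,"z": -0.015,"twist": 0},{"grip": 10,"x": 0,"y": 0,"z": 0,"twist": 0},{"grip": 10,"x": 0,"y": 0,"z": 0,"twist": 0},{"grip": 10,"x": 0,"y": 0,"z": 0,"twist": 0}]'

```text
clock: 12.85
tcp_pos: [0.5609, 0.0677, 0.3497]
orientation: [3.123, 0.337, -0.0]
force: [0.3, 0.1, -2.9]
gripper_width: 0.0234
grasp_force: 30.0
```

```bash
python3 m.py w8
```

```text
12.85 [0.56093458 0.06766838 0.34968509] [ 0.27521104  0.08353234 -2.94272733] tip-pin axial 0.0028 lateral [-0.      0.0002 -0.    ]
tip [276.15870422 167.01353339] 160.47864434038488 pin [276.39509515 164.97165759]
151 (np.int64(254), np.int64(302)) head (np.int64(273), np.int64(273))
153 (np.int64(254), np.int64(301)) head (np.int64(274), np.int64(274))
155 (np.int64(255), np.int64(300)) head (np.int64(272), np.int64(281))
157 (np.int64(257), np.int64(298)) head (np.int64(269), np.int64(285))
159 (np.int64(258), np.int64(297)) head (np.int64(268), np.int64(287))
161 (np.int64(260), np.int64(296)) head (np.int64(266), np.int64(289))
163 (np.int64(261), np.int64(295)) head (np.int64(266), np.int64(289))
165 (np.int64(262), np.int64(293)) head (np.int64(265), np.int64(290))
167 (np.int64(264), np.int64(291)) head (np.int64(266), np.int64(285))
169 (np.int64(270), np.int64(284)) head (np.int64(266), np.int64(288))
171 (np.int64(268), np.int64(286)) head (np.int64(266), np.int64(267))
173 (np.int64(267), np.int64(286)) head (np.int64(300), np.int64(300))
175 (np.int64(267), np.int64(287)) head None
177 (np.int64(267), np.int64(287)) head None
179 (np.int64(267), np.int64(287)) head None
```

Head and tip are aligned: head centre col 277.5, row 165; tip col 277. Pressing in gradually.

Call:
jog_arm --moves '[{"grip": 10,"x": 0.0023,"y": 0.0005,"z": -0.0063,"twist": 0},{"grip": 10,"x": 0.0023,"y": 0.0005,"z": -0.0063,"twist": 0},{"grip": 10,"x": 0.0023,"y": 0.0005,"z": -0.0063,"twist": 0},{"grip": 10,"x": 0,"y": 0,"z": 0,"twist": 0},{"grip": 10,"x": 0,"y": 0,"z": 0,"twist": 0},{"grip": 10,"x": 0,"y": 0,"z": 0,"twist": 0}]'

```text
clock: 13.45
tcp_pos: [0.5627, 0.068, 0.3452]
orientation: [-3.123, -0.337, -0.0]
force: [-0.3, -0.3, 0.5]
gripper_width: 0.0237
grasp_force: 30.0
```

Call:
jog_arm --moves '[{"grip": 10,"x": 0.0023,"y": 0.0005,"z": -0.0063,"twist": 0},{"grip": 10,"x": 0.001,"y": 0.0002,"z": -0.0025,"twist": 0},{"grip": 10,"x": 0,"y": 0,"z": 0,"twist": 0},{"grip": 10,"x": 0,"y": 0,"z": 0,"twist": 0},{"grip": 10,"x": 0,"y": 0,"z": 0,"twist": 0}]'

```text
clock: 13.87
tcp_pos: [0.5635, 0.0682, 0.3429]
orientation: [-3.123, -0.337, -0.0]
force: [-0.0, 0.5, 1.5]
gripper_width: 0.0235
grasp_force: 30.0
```

```bash
python3 m.py w9; python3 - <<'E'
from h import *
F=[]
for i in range(12):
    r.get_image('top'); F.append(r.state()['force'])
F=np.array(F);print(F.mean(0),F.std(0))
E
```

```text
13.8667 [0.56351667 0.06821203 0.34288824] [-0.00892862  0.5432488   1.49313588] tip-pin axial -0.0045 lateral [0.0002 0.0002 0.0001]
tip [276.15860313 167.0133375 ] 160.47844488173166 pin [276.36447917 170.59554772]
151 (np.int64(252), np.int64(304)) head None
153 (np.int64(252), np.int64(303)) head None
155 (np.int64(253), np.int64(303)) head (np.int64(272), np.int64(272))
157 (np.int64(254), np.int64(302)) head (np.int64(271), np.int64(282))
159 (np.int64(254), np.int64(301)) head (np.int64(269), np.int64(286))
161 (np.int64(256), np.int64(299)) head (np.int64(267), np.int64(288))
163 (np.int64(257), np.int64(298)) head (np.int64(266), np.int64(289))
165 (np.int64(259), np.int64(297)) head (np.int64(266), np.int64(289))
167 (np.int64(260), np.int64(296)) head (np.int64(265), np.int64(290))
169 (np.int64(261), np.int64(295)) head (np.int64(266), np.int64(268))
171 (np.int64(262), np.int64(293)) head (np.int64(266), np.int64(289))
173 (np.int64(265), np.int64(290)) head None
175 (np.int64(267), np.int64(287)) head None
177 (np.int64(267), np.int64(287)) head None
179 (np.int64(267), np.int64(287)) head None
[-0.6665572  -0.26829257  1.71413436] [0.50269957 0.45333188 0.65032914]
```

The force change of about 3.5 N puts the pin roughly 4.5–5 mm in, and the geometry gives 4.5 mm. The gauge is still aligned, so I'm handing in.

```bash
python3 -c "
from cell import r
print(r.close_job(), r.state()['clock'])"
```

```text
the job is handed in; nothing more can be done
the job is handed in; nothing more can be done
```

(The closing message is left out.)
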